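Slide the circuit-board holder into the corner of its stops

ROBOT

A 6-joint arm with a two-finger parallel gripper is mounted at the origin on the work surface. World frame = base frame: x ahead of the robot, y to its left, z up, the work surface at z = 0. Lengths are in m, angles in rad, forces in N, time in s.
With the tool pointing down it reaches from about 0.25 to 0.775 m from the base axis. Payload 8.9 kg.
Tool frame: the origin (TCP) lies on the centre line of the jaws, within the pads' length; the fingertips stand env.tip_extent ahead of it and the grasp point (between the pads) lies 6 mm ahead of it (env.tip_extent is the distance from the TCP to the fingertips, in m); z points along the fingers, y is the line along which they close (so a half turn about z gives the same grasp; the last joint's range is limited). The gripper opens to 85 mm and grips with 20 to 120 N. Pads are 22 mm wide; open, the fingers measure 114 mm over their backs; the gripper's body (76 mm by 85 mm) begins 54 mm behind the grasp point. The pads swing forward as they close: fully open they stand 13 mm farther back than shut.
Start: joints at [1.163, 0.291, -0.153, 1.127, 0, 1.431], TCP at [0.139, 0.506, 0.256] pointing down, gripper open.
Joint ranges: [-2.52, 2.52], [-0.91, 1.74], [-1.3, 1.37], [-1.96, 2.02], [-1.52, 1.47], [-3.14, 3.14]. Speed limits (rad/s): [2.22, 2.22, 2.79, 3.14, 3.14, 3.14].

INTERFACE

Orientations are given as a unit quaternion [w, x, y, z].
In Python, from plant import env, eoat, kinematics, get_image, camera_params, hand_in gives the robot as it stands. The module is installed in compiled form; this text tells all that it offers. Calls block until the motion is done:
- env.goto(position, orientation): joint-space move of the TCP to a pose.
- env.move_l(position, frame=None, vel=0.15): straight line of the TCP; frame=None keeps the orientation; vel is the mean speed in m/s.
- env.goto_joints(angles): joint-space move.
- eoat.set_gripper(opening, force=None): finger opening in m; force is the grip in N (None keeps the last); returns when the fingers have stopped.
- env.hold(seconds).
- kinematics.inverse_kinematics(position, orientation): joint angles nearest the present ones, or None.
- env.sense(): the state.
- get_image(name): name is "scene" or "side" or "wrist"; returns the picture (420x560x3 uint8, red, green, blue); there is no depth.
- camera_params(name): a dict with "fx", "fy", "cx", "cy" (pixels), "R" (3x3) and "t" (3): a world point X has camera coordinates R X + t; the wrist camera has in their place "hand_eye" (4x4, takes a point from camera to tool coordinates, whose origin is the TCP and whose axes are the flange's). Camera axes: x right, y down, z forward; pixel columns grow to the right and rows downward; lengths in m; the calibration is good to about 2 mm. A picture is of the moment at which its call begins: read the wrist's pose just before it. camera_params takes no time and is no camera call.
A pose or a line that the arm cannot do raises env.Unreachable and nothing moves.
- hand_in(): hands the job in; it is judged then, once.
The state is a dict: "t": time; "joint_positions": joint angles; "qd": joint speeds; "joint_torque": joint torques, N m; "tool_pos": TCP position; "orientation": TCP orientation; "contact_force": force on the tool from outside, world axes, zero at the start; "torque": the same for the moment, N m; "grip_width": finger opening in m; "finger_force": force on a finger pad.
Only numpy, scipy, OpenCV 4.12 (cv2) and the standard library are available. Lean on these libraries where they do the work, as an engineer would, in place of code of your own. Each camera call takes 0.05 s, during which the arm holds its last target. There are 200 camera calls.

TASK

Push the black circuit-board holder along the bench with your fingers, without gripping or lifting it, until it sits squarely in the corner made by the long aluminium rail and the orange side stop: its long far side flat against the rail and its end against the orange stop. Leave the tip-cleaner tin, the amber jar and the red screwdriver where they are, and finish with the hand clear.

Things in the scene. Friction and masses are not known exactly. Their poses are not given: they have to be found in the camera images.
- holder: The loose holder to push: a black block 80 mm (its x) by 120 mm (its y) and 20 mm high with vertical sides, with a green circuit board and two low steel jaws on top (26 mm high in all); 0.3 to 0.55 kg. It slides flat on the bench. Origin: centre of its underside. Its x axis points across its short dimension, roughly towards the rail (within about 25 degrees at the start); its y axis is along its length.
- rail: Fixed aluminium bar lying on the bench beyond the holder, as seen from the robot: 20 mm thick (its x), 400 mm long (its y), 25 mm high. Origin: centre of its underside. Its x axis points away from the robot, square to the bar, so the face to rest against is at x = -10 mm in its frame; its y axis runs along the bar, to the robot's left.
- side_stop: Fixed orange side stop, a block 60 mm (its x) by 24 mm (its y) and 25 mm high with a dark clamp knob on top (35 mm in all). Origin: centre of its underside. Its axes are parallel to the rail's. It stands in front of the rail near one end, either the left or the right one: 180 mm along the rail's y (plus or minus) from the rail's centre and 47 mm nearer the robot than the rail's centre line. The holder goes on its inner side, the one facing the middle of the rail.
- tin: Loose dark steel tip-cleaner tin with brass wool on top, 56 mm across, 56 mm high with the wool; stands near the other end of the rail, opposite the side stop, 180 mm along the rail from its centre. Origin: centre of its underside. Leave it alone.
- jar: Loose amber flux jar, 44 mm across, 50 mm high, to one side of the work. Origin: centre of its underside. Leave it alone.
- driver: Loose red-handled screwdriver lying on the bench, 170 mm long, handle 18 mm thick, to the other side of the work. Origin: on the bench under its middle; its x axis points along the blade. Leave it alone.
Mind the look-alikes: they are no part of the job. Of the things that look like the holder, the smallest one is meant.

How it is judged:
By the outcome, as a careful person would: the job done as asked, in the order asked, and still so for the second after the job is handed in, with the robot touching nothing.
It also fails if it takes over 45 s, if anything falls off the work surface, if the arm or the gripper's body presses on something with over 40 N, if the wrist force passes 120 N, or if a joint passes its speed limit or range.

## Working session

There is one attempt and no reset: what is moved stays moved. The work goes in short steps, each a Python script; the robot and the scene stay as the last script left them, time stands still between calls to the robot, and variables do not carry over. Pictures are saved under pics/ and viewed, at most 10 in all, crops included, and the job is handed in when it is done.

```bash
mkdir -p pics
python3 - <<'E'
from plant import env,get_image,camera_params
import cv2,numpy as np
for n in("scene","side"):
    im=get_image(n); cv2.imwrite(f"pics/{n}0.png",cv2.cvtColor(im,cv2.COLOR_RGB2BGR))
    p=camera_params(n); print(n,p["fx"],p["cx"],p["cy"],(-np.array(p["R"]).T@p["t"]).round(3),np.array(p["R"])[2].round(2))
print(env.tip_extent,env.sense()["orientation"],camera_params("wrist"))
E
```

```text
scene 438.258797354114 273.9337048420583 207.27597686913222 [1.051 0.421 0.842] [-0.47 -0.4  -0.79]
side 525.546531542008 271.024028297992 204.08185316798162 [0.33  0.734 0.861] [ 0.2  -0.65 -0.73]
0.025 [-1.45084842e-04  1.33998262e-01  9.90981412e-01 -5.34439118e-04] {'fx': 297.79725637347815, 'fy': 297.79725637347815, 'cx': 278.74079777302285, 'cy': 213.80909002511, 'hand_eye': array([[-7.89411364e-04, -9.44768982e-01, -3.27736095e-01,
         8.53891060e-02],
       [ 9.99999688e-01, -7.37350431e-04, -2.83109806e-04,
        -1.91006723e-04],
       [ 2.58170120e-05, -3.27736217e-01,  9.44769269e-01,
        -1.17168364e-01],
       [ 0.00000000e+00,  0.00000000e+00,  0.00000000e+00,
         1.00000000e+00]])}
```

View pics/scene0.png

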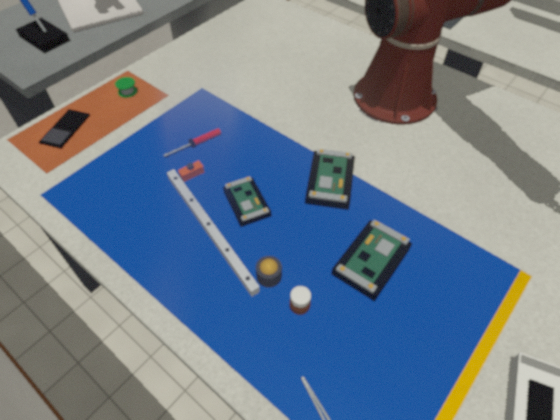

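View pics/side0.png

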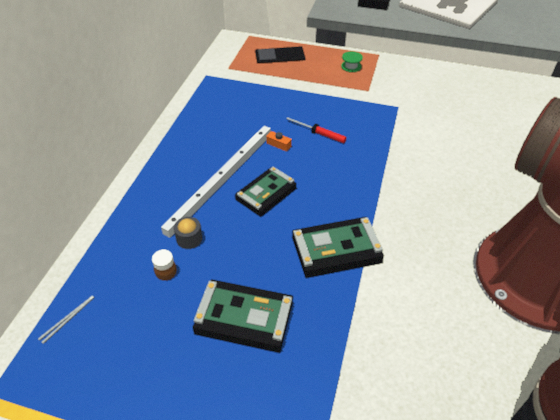

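Scene view: three holder look-alikes, at (247,200), (331,178) and (372,258) in the scene picture, which are (266,190), (338,246) and (243,315) in the side picture. The smallest is the one beside the rail, at (247,200) / (266,190). The rail runs from (172,175) to (252,288), and the orange stop is at (190,170), the robot's right end. The tin is at (268,268), the jar at (300,298) and the driver at (195,142).

```bash
cat > h.py <<'E'
import cv2,numpy as np
from plant import env,eoat,kinematics,get_image,camera_params
from scipy.spatial.transform import Rotation as Ro
def cast(n,px,z,pose=None):
    p=camera_params(n)
    px=np.atleast_2d(px).astype(float)
    d=np.c_[(px[:,0]-p["cx"])/p["fx"],(px[:,1]-p["cy"])/p["fy"],np.ones(len(px))]
    if n=="wrist":
        q=pose["orientation"]; R=Ro.from_quat([q[1],q[2],q[3],q[0]]).as_matrix(); H=np.array(p["hand_eye"])
        c=R@H[:3,3]+pose["tool_pos"]; D=d@(R@H[:3,:3]).T
    else:
        R=np.array(p["R"]); c=-R.T@p["t"]; D=d@R
    return (c+D*((z-c[2])/D[:,2])[:,None])[:,:2]
def blob(m,near):
    n,l,s,c=cv2.connectedComponentsWithStats(m.astype(np.uint8))
    k=[i for i in range(1,n) if s[i,4]>25]
    i=min(k,key=lambda i:np.hypot(*(c[i]-near)))
    return l==i
def rect(n,m,z,pose=None):
    ys,xs=np.nonzero(m); P=cast(n,np.c_[xs,ys],z,pose)
    (cx,cy),(w,h),a=cv2.minAreaRect((P*1000).astype(np.float32))
    if w<h: w,h,a=h,w,a+90     # a = long-axis angle
    return np.round([cx,cy,w,h,(a+180)%180],1)
def masks(im):
    h=cv2.cvtColor(im,cv2.COLOR_RGB2HSV).astype(int); H,S,V=h[...,0],h[...,1],h[...,2]
    return dict(green=(H>50)&(H<90)&(S>70)&(V>40),white=(S<70)&(V>130),orange=(H<15)&(S>140)&(V>120),
      nonblue=~((H>100)&(H<130)&(S>120)))
def down(yaw):  # tool y axis at angle yaw in world; pointing down
    y=np.array([np.cos(yaw),np.sin(yaw),0]);z=np.array([0,0,-1.]);x=np.cross(y,z)
    q=Ro.from_matrix(np.c_[x,y,z]).as_quat(); return [q[3],q[0],q[1],q[2]]
E
python3 - <<'E'
from h import *
rois=dict(scene=dict(green=(247,200),white=(210,230),orange=(190,170),tin=(268,268),jar=(300,298)),
 side=dict(green=(266,190),white=(215,180),orange=(280,141),tin=(187,232),jar=(163,264)))
for n in rois:
    im=cv2.cvtColor(cv2.imread(f"pics/{n}0.png"),cv2.COLOR_BGR2RGB); m=masks(im); r=rois[n]
    print(n,"board",rect(n,blob(m["green"],r["green"]),.022),"hold_sil",rect(n,blob(m["nonblue"],r["green"]),.01),
     "rail",rect(n,blob(m["white"],r["white"]),.025),"stop",rect(n,blob(m["orange"],r["orange"]),.025),
     "tin",cast(n,r["tin"],.04).round(3),"jar",cast(n,r["jar"],.035).round(3))
im=cv2.imread("pics/scene0.png")[130:320,140:330]
cv2.imwrite("pics/crop0.png",cv2.resize(im,(590,590),interpolation=cv2.INTER_CUBIC))
E
```

```text
scene board [587.  -64.9  88.6  54.4  64.2] hold_sil [583.4 -69.7 136.8  78.2  64.1] rail [704.7 -73.1 409.8  26.9  73.9] stop [ 652.6 -597.4  397.   182.1  179.8] tin [[0.708 0.11 ]] jar [[0.717 0.202]]
side board [587.9 -66.3  92.2  53.7  63.9] hold_sil [587.1 -69.3 136.4  90.   63.8] rail [700.9 -72.  412.1  31.7  75.3] stop [ 605.2 -225.6   68.3   42.5  164.6] tin [[0.699 0.121]] jar [[0.715 0.206]]
```

View pics/crop0.png

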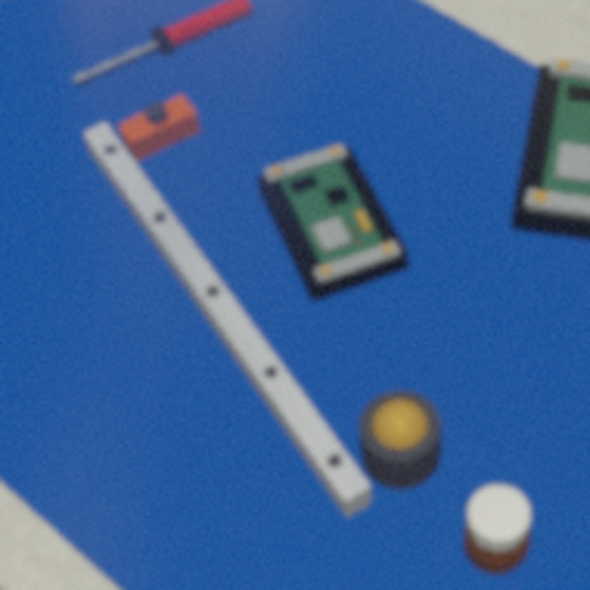

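The crop confirms it: the holder next to the rail is clearly the smallest. The five screw dots lie on the rail's centre line, so I'll use them to get its direction.

Run:
```python
from h import *
P=np.array([(110,149),(160,216),(212,290),(271,371),(335,460)])
W=cast("scene",np.array([140,130])+(P-.0)*190/590,.025)*1000
print("scene dots",W.round(1).tolist())
v=np.linalg.svd(W-W.mean(0))[2][0]; print(np.degrees(np.arctan2(*(v*np.sign(v[1]))[::-1])))
im=cv2.cvtColor(cv2.imread("pics/side0.png"),cv2.COLOR_BGR2RGB); m=masks(im)
rw=blob(m["white"],(215,180)); hull=cv2.fillConvexPoly(np.zeros(rw.shape,np.uint8),cv2.convexHull(np.argwhere(rw)[:,::-1].astype(np.int32)),1)
g=im.max(2); n,l,s,c=cv2.connectedComponentsWithStats((cv2.erode(hull,np.ones((3,3)))&(g<120)).astype(np.uint8))
W=cast("side",c[1:],.025)*1000; print("side dots",W.round(1).tolist(),s[1:,4])
for n,ps in dict(scene=[(331,178),(372,258)],side=[(338,246),(243,315)]).items():
    im=cv2.cvtColor(cv2.imread(f"pics/{n}0.png"),cv2.COLOR_BGR2RGB); m=masks(im)
    for p in ps: print(n,rect(n,blob(m["nonblue"],p),.012))
# look from above with wrist, between rail & holder
a=np.radians(74.5); ry=np.array([np.cos(a),np.sin(a)]); rx=np.array([np.sin(a),-np.cos(a)])
c=np.array([.703,-.0725])-.20*rx-.06*ry
for yaw in (a,a-np.pi):
    print(yaw,kinematics.inverse_kinematics([*c,.2],down(yaw)),kinematics.inverse_kinematics([*c,.03],down(yaw-np.pi/2)))
```

```text
scene dots [[655.9, -239.9], [677.8, -158.4], [701.5, -77.2], [724.4, 5.3], [747.7, 87.7]]
74.30936065455236
side dots [[656.2, -242.2], [679.1, -160.4], [702.2, -78.6], [725.3, 2.5], [734.6, 92.1], [747.9, 84.7]] [ 5  4  5  7 41  9]
scene [ 357.3 -162.4 2118.9 1466.9  129.6]
scene [523.6 256.  183.1 105.7   3.1]
side [ 629.8 -269.5 1945.7 1443.7   15.5]
side [536.4 254.9 169.6 119.1   2.9]
1.3002702927357754 [-0.30056394  0.28456169 -0.31687423  0.96936041  0.         -0.0300379 ] [-0.30056394  0.4962353  -0.52617318  0.54838785  0.          1.54075842]
-1.8413223608540177 [-0.30056394  0.28456169 -0.31687423  0.96936041  0.          3.11155475] [-0.30056394  0.4962353  -0.52617318  0.54838785  0.         -1.60083423]
```

```bash
cat >> h.py <<'E'
A=np.radians(74.27); RX=np.array([np.sin(A),-np.cos(A)]); RY=np.array([np.cos(A),np.sin(A)]); RC=np.array([.702,-.078])
def w(x,y,z): return [*(RC+x*RX+y*RY),z]   # rail frame -> world
def inrail(p): d=np.asarray(p)[...,:2]-RC; return np.stack([d@RX,d@RY],-1)
def F(): f=env.sense()["contact_force"]; return np.array([f[:2]@RX,f[:2]@RY,f[2]])
def push(x,y,z,dx,dy,dist,step,vel,stop):
    s=0
    while s<dist:
        s+=step; env.move_l(w(x+dx*s,y+dy*s,z),vel=vel)
        f=F()
        if -(f[0]*dx+f[1]*dy)>stop: break
    return s,f
E
python3 - <<'E'
from h import *
for n,p in dict(scene=(331,178),side=(338,246)).items():
    im=cv2.cvtColor(cv2.imread(f"pics/{n}0.png"),cv2.COLOR_BGR2RGB); r=rect(n,blob(masks(im)["green"],p),.025); print(r,inrail(r[:2]/1000))
env.goto(w(-.195,-.02,.16),down(A)); print(env.sense()["t"],env.tip_extent)
s=env.sense(); im=get_image("wrist"); cv2.imwrite("pics/w1.png",im[...,::-1])
eoat.set_gripper(.08); print(env.tip_extent,env.sense()["t"],F())
np.save("w1.npy",np.r_[s["tool_pos"],s["orientation"]])
E
```

```text
[395.1  48.1 120.4  71.6  29.3] [-0.32959285  0.03817558]
[401.4  45.7 128.4  72.5  30. ] [-0.32287813  0.03757342]
2.4833 0.025
0.025 2.7667 [ 0.30242546 -0.02053772 -0.12312281]
```

View pics/w1.png

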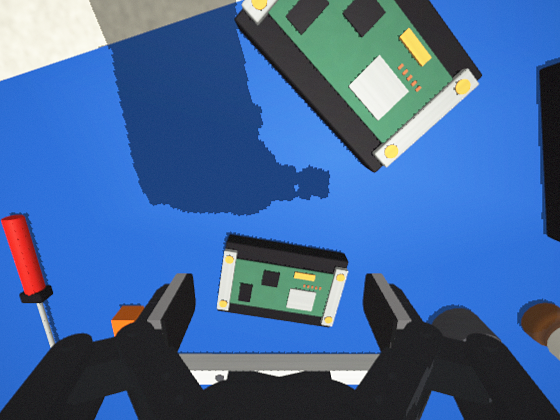

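Wrist view: the holder is between the fingers, with its board centred at about (285,283). The next look-alike's closest corner is at (378,168). The rail's front edge runs along row ~355, and the orange stop is at (127,318).

Run:
```python
from h import *
v=np.load("w1.npy"); pose=dict(tool_pos=v[:3],orientation=v[3:])
im=cv2.imread("pics/w1.png")[...,::-1].copy(); r=rect("wrist",blob(masks(im)["green"],(285,283)),.022,pose); print("board",r,inrail(r[:2]/1000))
c=lambda p,z:inrail(cast("wrist",p,z,pose)).round(4).tolist()
print("alike corner",c([(378,168)],.02),"rail edge",c([(195,354),(375,354)],.025))
x0,y0=-.193,-.02
env.move_l(w(x0,y0,.045),vel=.2); f0=F(); z=.045
while z>.012:
    z-=.002; env.move_l(w(x0,y0,z),vel=.05)
    if F()[2]-f0[2]>2: break
print("touch z",z,F(),env.sense()["t"])
env.move_l(w(x0,y0,z+.006),vel=.05); print(F(),env.sense()["t"])
open("z.txt","w").write(str(z+.006))
```

```text
board [587.9 -64.3  95.7  51.8  63.9] [-0.11354108 -0.01774609]
alike corner [[-0.2333, 0.0666]] rail edge [[-0.0339, -0.1093], [-0.0339, 0.0837]]
touch z 0.012999999999999973 [-3.44847482 -0.29221333 16.31746762] 7.4917
[ 9.95313585e-01 -1.12982687e+00  4.26509026e-04] 7.7583
```

Run:
```python
from h import *
z=float(open("z.txt").read()); v=np.load("w1.npy"); pose=dict(tool_pos=v[:3],orientation=v[3:])
print(inrail(cast("wrist",[(195,354),(375,354)],0,pose)),inrail(cast("wrist",[(195,370)],.025,pose)))
x0,y0=-.193,-.02
env.move_l(w(-.118,y0,z),vel=.06); print(F(),env.sense()["t"])
print(push(-.118,y0,z,1,0,.03,.002,.03,10)); s=env.sense(); print(inrail(s["tool_pos"]),s["torque"],s["t"])
print(F()); im=get_image("side"); cv2.imwrite("pics/s2.png",cv2.resize(im[90:300,130:410],(800,600))[...,::-1])
```

```text
[[-0.00947868 -0.11814476]
 [-0.00950795  0.09389249]] [[-0.011727   -0.11129971]]
[ 0.05550016 -0.0336025  -0.41445794] 9.1583
(0.020000000000000004, array([-10.89713078,   0.16367983,   6.5055053 ]))
[-0.10045432 -0.01998468] [ 0.48712789  2.01192779 -0.15931534] 11.6583
[-10.89713078   0.16367983   6.5055053 ]
```

View pics/s2.png

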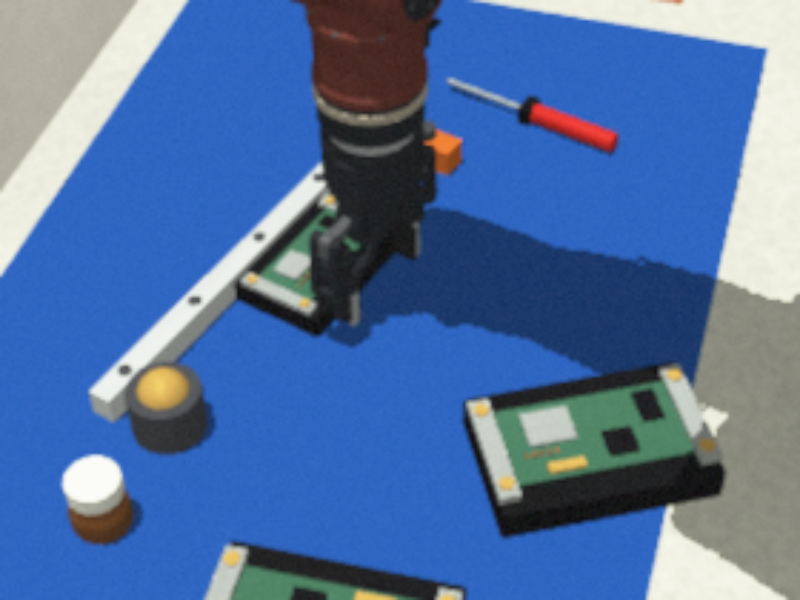

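The holder is now square against the rail, with its edge along the rail at crop pixels (240,285)–(325,200). Next I'll push it by its end along the rail.

Run:
```python
from h import *
z=float(open("z.txt").read()); T=lambda:round(env.sense()["t"],2)
env.move_l(w(-.125,-.02,z),vel=.1); env.move_l(w(-.125,-.02,.11),vel=.25)
eoat.set_gripper(.04)
env.goto(w(-.054,.080,.11),down(A-np.pi/2)); print(T(),env.sense()["joint_positions"][5],env.sense()["grip_width"])
env.move_l(w(-.054,.080,.036),vel=.15); f0=F(); z=.036
while z>.012:
    z-=.002; env.move_l(w(-.054,.080,z),vel=.05)
    if F()[2]-f0[2]>2: break
print("touch",z,F()); z+=.006
env.move_l(w(-.054,.080,z),vel=.05); open("z2.txt","w").write(str(z)); f0=F(); print(f0,T())
env.move_l(w(-.054,-.015,z),vel=.07); print(F(),T())
print(push(-.054,-.015,z,0,-1,.035,.002,.03,10)); print(inrail(env.sense()["tool_pos"]),env.sense()["torque"],T())
im=get_image("side"); cv2.imwrite("pics/s3.png",cv2.resize(im[90:300,130:410],(800,600))[...,::-1])
```

```text
14.62 1.7559153214002958 0.03995812267967001
touch 0.021999999999999985 [-5.40326052 -0.68145332 14.72911382]
[ 0.41948143 -0.40645716 -0.48890857] 17.28
[ 0.42165918  0.76342174 -0.43934903] 18.79
(0.02600000000000001, array([ 0.11666006, 16.8361686 ,  0.3792726 ]))
[-0.05403868 -0.03747838] [ 3.19059374 -0.97155086 -0.17773067] 22.04
```

View pics/s3.png

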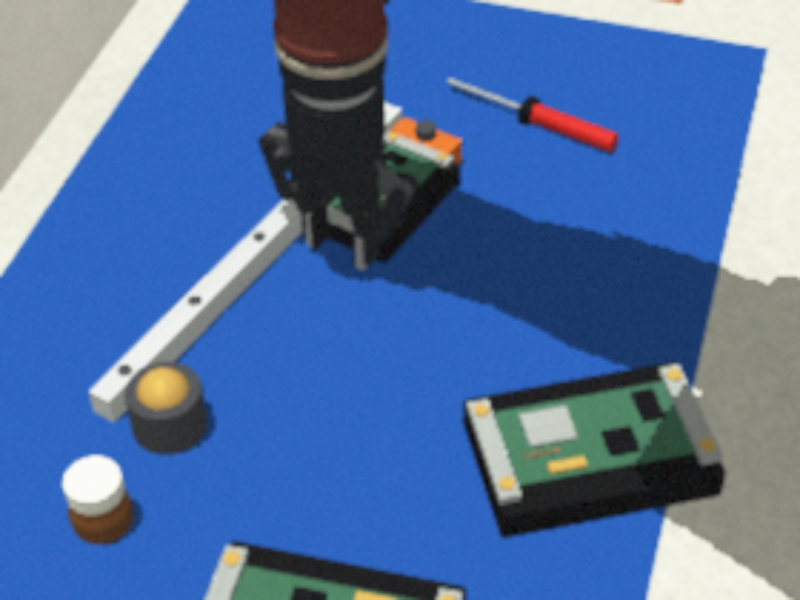

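It's against the stop: the force rose at tool y = -37.5 mm, where -37 mm was expected. I'll press it once more against the rail, then retreat and check.

Run:
```python
from h import *
z2=float(open("z2.txt").read()); z=float(open("z.txt").read()); T=lambda:round(env.sense()["t"],2)
env.move_l(w(-.054,-.020,z2),vel=.1); env.move_l(w(-.054,-.020,.11),vel=.25)
env.goto(w(-.128,-.108,.10),down(A)); eoat.set_gripper(.08)
env.move_l(w(-.128,-.108,z),vel=.15); env.move_l(w(-.108,-.108,z),vel=.08); print(F(),T())
print(push(-.108,-.108,z,1,0,.014,.002,.03,10),inrail(env.sense()["tool_pos"]),T())
env.move_l(w(-.128,-.108,z),vel=.1); env.move_l(w(-.128,-.108,.12),vel=.25)
env.goto(w(-.20,.10,.25),down(A)); print(T(),F())
s=env.sense(); im=get_image("wrist")
for n in("scene","side"):
    i=get_image(n); cv2.imwrite(f"pics/{n}4.png",i[...,::-1])
a=cv2.imread("pics/scene4.png")[130:310,140:310]; b=cv2.imread("pics/side4.png")[90:290,150:370]
cv2.imwrite("pics/f4.png",np.hstack([cv2.resize(a,(390,413)),cv2.resize(b,(410,413))]))
for n,p in dict(scene=(222,185),side=(262,165)).items():
    i=cv2.imread(f"pics/{n}4.png")[...,::-1].copy(); r=rect(n,blob(masks(i)["green"],p),.022); print(n,r,inrail(r[:2]/1000))
```

```text
[-0.24059227 -0.30121289 -0.33488812] 26.01
(0.012, array([-16.28474492,  -0.60665944,   9.72784309])) [-0.10041962 -0.10786081] 27.51
29.52 [-0.79437822 -1.00173128 -0.09347569]
scene [ 624.6 -173.8   49.3   31.7  140.7] [-0.04852956 -0.11319577]
side [ 610.6 -168.9   92.9   39.3   84.5] [-0.06333367 -0.11227474]
```

View pics/f4.png

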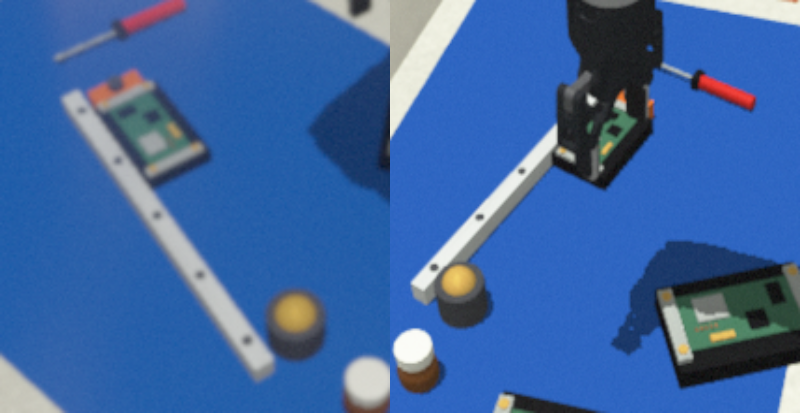

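In the scene view (left), the holder sits in the corner. Its long side follows the rail and its end meets the orange stop at (115,90). The tin, jar and driver haven't moved. I'll check the angle with numbers, then hand in.

Run:
```python
from h import *
from plant import hand_in
for f in("scene0","scene4"):
    i=cv2.imread(f"pics/{f}.png").astype(int); m=(i[...,1]>i[...,2]+12)&(i[...,1]>i[...,0]-8)&(i[...,1]<200)
    p=(247,200) if f=="scene0" else (205,190)
    m=cv2.morphologyEx(m.astype(np.uint8),cv2.MORPH_CLOSE,np.ones((5,5)))
    r=rect("scene",blob(m,p),.022); print(f,r,inrail(r[:2]/1000))
    if f=="scene4": ok=abs(r[4]-74.3)<4
if ok: print(hand_in())
```

```text
scene0 [586.8 -64.9  96.7  56.7  63.9] [-0.11443722 -0.01862183]
scene4 [ 623.4 -169.5   96.    52.1   74.5] [-0.05085037 -0.10938213]
the job is handed in; nothing more can be done
None
```

The holder is handed in, seated squarely in the corner of the rail and the orange stop: it measured at 74.5° against the rail's 74.3°, within about 2 mm of the target position, with the hand clear and the tin, jar and driver not visibly moved, at about 30 s on the robot's clock.

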